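# Park the ultrasonic-bath trolley and set its kick-down stop

## Task

The low trolley with the ultrasonic bath is held by its kick-down stop short of its parking place. Flick the stop pedal right up to free the trolley, roll it gently along its channels until its bumpers rest against the end stop, then push the pedal down until the rubber foot bites firmly on the parking pad: about 15 N on the pedal is right, do not stamp on it with more than 20 N. Do not drag the trolley on its foot, and leave the other things on the bench where they are.

Things in the scene. Friction and masses are not known exactly. Their poses are not given: they have to be found in the camera images.
- track: two aluminium wheel channels, 560 long, 12 high, 170 apart, fixed on the bench, turned up to 0.25 rad, with a steel end stop 62 high at the +y end. Origin on the bench top midway between them; z up, y along them towards the end stop, x across. A black rubber parking pad, 90 x 90, is fixed between them, centred at track y = -100; its top lies 3 to 20 above the bench (packed up by an unmeasured amount).
- trolley (a joint): how far the trolley has rolled along track +y, m: 0.200 = bumpers against the end stop (its limit); starts at 0.03 to 0.11. It cannot leave the channels, weighs 4 to 6 kg and rolls with 3 N of resistance when the foot is up. Deck 200 wide (x), 340 long (y), top 59 above the bench; on it the bath, 150 x 240, its lid handle 208 above the bench, its near face 75 from the push rail.
- push_rail (a point): middle of the top bar of the trolley's steel push rail, a round bar 16 thick, 150 long along track x, its middle 135 above the bench, at the end of the trolley away from the end stop. Push it towards track +y.
- pedal (a joint): angle of the stop's pedal, rad: 0 = fully up (arm 0.55 rad above level), grows as it is pushed down, 0.55 = level, limit 0.78. The hinge is stiff (about 7 N at the tread either way) and the pedal stays where it is left. The foot touches the bare bench at about 0.65, the parking pad at 0.28 to 0.60 depending on the pad; from there the load at the tread rises about 3 N per mm of travel.
- pedal_hinge (a point): the pedal's hinge axis, 45 above the bench, midway between the channels, 30 beyond the push rail; the axis lies along track x. From it the pedal arm, a steel flat 18 wide and 6 thick, points along track -y, away from the end stop.
- pedal_tread (a point): centre of the black rubber tread block on the end of the pedal arm, 122 from the hinge; 36 wide (track x), 26 long along the arm, 14 thick. With the stop set on the bench it is about 33 above the bench, with the pedal up about 110. It can be pinched across its 36 mm from above, or hooked from below, to lift it, and pressed on top.
- stop_foot: sprung rubber foot under the pedal arm, 55 from the hinge, a ball end of radius 14; origin at the ball's centre. With 15 N on the tread it bears about 21 N, with 22 N about 38 N, which is too much. Let go, it settles back a little and keeps up to 16 N.
- cast_a: white stone dental cast, 62 x 56 x 33, loose, beside the right-hand end of the channels (origin at its underside, sizes in mm).
- cast_b: second white stone dental cast, 62 x 56 x 33, loose, beside the trolley on the far side from the robot (origin at its underside, sizes in mm).
- jar: white screw-top jar, 56 across, 75 tall, loose, beside the channels next to the parking pad (origin at its underside, sizes in mm).
- spatula: plaster spatula, 200 long, lying loose on the far side of the channels (origin at its underside, sizes in mm).
- bowl: green mixing bowl, 120 across, 65 tall, loose, at the back of the bench (origin at its underside, sizes in mm).
- case_pan: green open case pan, 130 x 200 x 45, loose, at the back (origin at its underside, sizes in mm).

How it is judged:
By the outcome, as a careful person would: the job done as asked, in the order asked, and still so for the second after the job is handed in, with the robot touching nothing.
It also fails if it takes over 56 s, if anything falls off the work surface, if the arm or the gripper's body presses on something with over 40 N, if the wrist force passes 120 N, or if a joint passes its speed limit or range.

## Robot

A 7-joint arm with a two-finger parallel gripper is mounted at the origin on the work surface. World frame = base frame: x ahead of the robot, y to its left, z up, the work surface at z = 0. Lengths are in m, angles in rad, forces in N, time in s.
With the tool pointing down it reaches from about 0.4 to 0.9 m from the base axis. Payload 5.6 kg.
Tool frame: the origin (TCP) lies on the centre line of the jaws, within the pads' length; the fingertips stand 19 mm ahead of it and the grasp point (between the pads) is the TCP (env.tip_extent is the distance from the TCP to the fingertips, in m); z points along the fingers, y is the direction in which the jaws open and shut (so a half turn about z gives the same grasp; the last joint's range is limited). The gripper opens to 92 mm and grips with 3 to 60 N. Pads are 20 mm wide; open, the fingers measure 128 mm over their backs; the gripper's body (75 mm by 189 mm) begins 69 mm behind the grasp point.
Start: joints at [1.188, 0.468, -0.012, 1.603, 0.006, 1.071, -0.056], TCP at [0.217, -0.613, 0.234] pointing down, gripper open.
Joint ranges: [-2.53, 2.53], [-0.31, 2.02], [-1.57, 1.55], [0.28, 2.44], [-1.29, 4.43], [0.15, 1.84], [-2.92, 2.92]. Speed limits (rad/s): [2.57, 2.57, 3.14, 3.14, 3.14, 3.14, 3.14].

## Interface

Orientations are given as [roll, pitch, yaw] about the fixed x, y, z axes, in that order (R = Rz(yaw) Ry(pitch) Rx(roll)).
In Python, from cell import env gives the robot as it stands. The module is installed in compiled form; this text tells all that it offers. Calls block until the motion is done:
- env.reach(position, orientation): joint-space move of the TCP to a pose.
- env.line_to(position, ori=None, vel=0.15): straight line of the TCP; ori=None keeps the orientation; vel is the mean speed in m/s.
- env.movej(angles): joint-space move.
- env.move_gripper(opening, grip_force=None): opening from 0.0 (shut) to 1.0 (fully open); grip_force is the grip in N (None keeps the last); returns when the fingers have stopped.
- env.sleep(seconds).
- env.inverse_kinematics(position, orientation): joint angles nearest the present ones, or None.
- env.observe(): the state.
- env.grab_frame(name): name is "scene" or "top"; returns (picture, depth): 480x640x3 uint8, blue, green, red; 480x640 float32, m along the optical axis (not along the pixel's ray), 0 where there is no reading.
- env.camera_info(name): a dict with "fx", "fy", "cx", "cy" (pixels), "rvec" (rotation vector, rad) and "tvec" (3), from world to camera coordinates, as OpenCV has them. Camera axes: x right, y down, z forward; pixel columns grow to the right and rows downward; lengths in m; the calibration is good to about 2 mm. A picture is of the moment at which its call begins. camera_info takes no time and is no camera call.
A pose or a line that the arm cannot do raises env.IKError and nothing moves.
- env.finish_job(): hands the job in, once; it reports no verdict.
Trained networks look in the newest picture that a camera, given by its name, has taken for a name from the list of things; names that differ only in an ending like _2 or _b are one class to them, and where a whole thing is asked for, a point or a joint stands for the part that bears it (a point fixed in the world has none). Each returns a list of dicts, best first, with "confidence" (0 to 1); they miss things now and then, are a little off and sometimes report something else, mostly with a low value. They report only what shows in the picture. A call takes as long as a camera call.
- env.boxes_of(camera, query): "at" ([x, y, z] in m, in world coordinates, good to about 4 mm: the middle of the surface that is visible of it).
- env.cut_out(camera, query): "region" (480x640 bool, what is visible of it).
- env.tip_of(camera, query): "at" ([x, y, z] in m, in world coordinates, good to about 4 mm: a listed point, or the origin of a listed thing).
The state is a dict: "time_s": time; "joints": joint angles; "joint_vel": joint speeds; "joint_torque": joint torques, N m; "tool_pos": TCP position; "orientation": TCP orientation; "ft_force": force on the tool from outside, world axes, zero at the start; "wrist_torque": the same for the moment, N m; "grip_width": opening from 0.0 (shut) to 1.0 (fully open).
Only numpy, scipy, OpenCV 4.12 (cv2) and the standard library are available. Lean on these libraries where they do the work, as an engineer would, in place of code of your own. Each camera call takes 0.05 s, during which the arm holds its last target.

## Working session

There is one attempt and no reset: what is moved stays moved. The work goes in short steps, each a Python script; the robot and the scene stay as the last script left them, time stands still between calls to the robot, and variables do not carry over. Pictures are saved under pics/ and viewed, and the job is handed in when it is done.

```bash
mkdir -p pics; ls; python3 - <<'E'
from cell import env
import cv2,numpy as np
o=env.observe();print(o)
for c in("scene","top"):
    p,d=env.grab_frame(c);cv2.imwrite(f"pics/{c}0.png",p)
    i=env.camera_info(c);print(c,i)
    R=cv2.Rodrigues(np.array(i["rvec"]))[0];print(-R.T@np.array(i["tvec"]))
    for q in("push_rail","pedal_hinge","pedal_tread","stop_foot","track","jar","cast_a"):
        print(q,[(np.round(r["at"],4),round(r["confidence"],2)) for r in env.tip_of(c,q)])
print(env.observe()["time_s"])
E
```

```text
pics
{'time_s': 0.0, 'joints': array([ 1.18798897,  0.46835021, -0.01154933,  1.60362404,  0.00600951,
        1.07139308, -0.05629926]), 'joint_vel': array([-0.00119408,  0.00145371, -0.00084935,  0.00087792,  0.0018826 ,
       -0.00150769,  0.00060426]), 'joint_torque': array([ 1.10299188e-03, -5.20574534e+01, -1.20608986e-02, -2.43745941e+01,
       -5.65983262e-02,  1.72129122e-02,  1.57044683e-04]), 'tool_pos': array([ 0.21636844, -0.61235013,  0.23265763]), 'orientation': array([-3.13985826e+00,  1.54926600e-04,  3.39701077e-01]), 'ft_force': array([-0.08429195,  0.63316219,  0.22065777]), 'wrist_torque': array([ 0.02156133,  0.04497903, -0.01346826]), 'grip_width': 1.0004592469079705}
scene {'fx': 553.7167513723372, 'fy': 553.7167513723372, 'cx': 319.14271598934937, 'cy': 243.5780984380611, 'rvec': array([ 0.76221682,  2.43357066, -1.31964388]), 'tvec': array([ 0.52034848, -0.1012786 ,  1.31240866])}
[1.07313566 0.66237807 0.6427064 ]
push_rail [(array([ 0.4417, -0.0452,  0.1373]), 0.95)]
pedal_hinge [(array([ 0.4334, -0.0743,  0.0443]), 0.65), (array([ 0.4304, -0.1248,  0.01
[... 409 characters left out ...]
869751, 'cx': 324.4485252604203, 'cy': 240.61183992571245, 'rvec': array([ 2.12883258, -2.15765538,  0.13761704]), 'tvec': array([-0.0204342 ,  0.60462559,  0.93114155])}
[ 0.46832658 -0.0391602   1.00605712]
push_rail [(array([ 0.447 , -0.0441,  0.1353]), 0.56)]
pedal_hinge [(array([ 0.4397, -0.0736,  0.0434]), 0.72)]
pedal_tread [(array([ 0.4112, -0.1952,  0.0316]), 0.86)]
stop_foot [(array([ 0.4298, -0.1224,  0.0132]), 0.58), (array([ 5.485e-01, -2.565e-01, -5.000e-04]), 0.48)]
track [(array([ 0.7519, -0.2693,  0.0008]), 0.57)]
jar [(array([ 0.5605, -0.1357,  0.0024]), 0.78)]
cast_a [(array([6.473e-01, 2.159e-01, 4.000e-04]), 0.81), (array([ 5.466e-01, -2.544e-01, -4.000e-04]), 0.58)]
0.8
```

View pics/scene0.png

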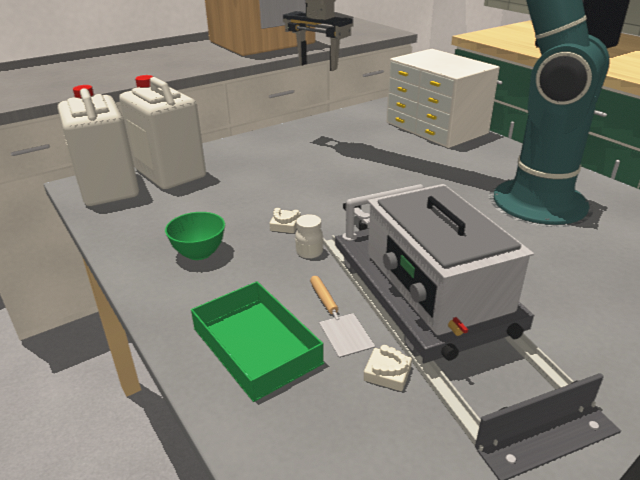

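View pics/top0.png

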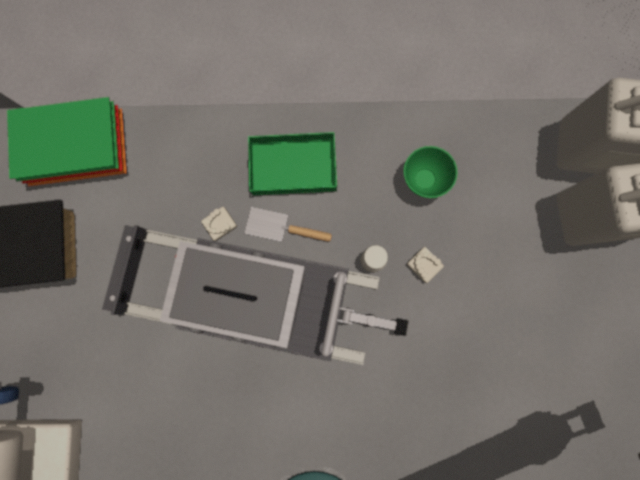

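The trolley's push rail is near pixel (335,315) in the top view. The pedal runs from there to the tread at (400,327), and the end stop is on the left at (130,270). The jar is at (375,258) and cast_a at (425,265). All are clear of the tread, and both cameras agree to within about 5 mm.

```bash
cat > h.py <<'E'
from cell import env
import cv2,numpy as np
def ray(cam,uv,z):
    i=env.camera_info(cam);R=cv2.Rodrigues(np.array(i["rvec"]))[0];c=-R.T@np.array(i["tvec"]).ravel()
    d=R.T@np.array([(uv[0]-i["cx"])/i["fx"],(uv[1]-i["cy"])/i["fy"],1]);return c+d*(z-c[2])/d[2]
def pts(cam,mask,depth):
    i=env.camera_info(cam);R=cv2.Rodrigues(np.array(i["rvec"]))[0]
    v,u=np.nonzero(mask&(depth>0));z=depth[v,u]
    P=np.c_[(u-i["cx"])/i["fx"]*z,(v-i["cy"])/i["fy"]*z,z]-np.array(i["tvec"]).ravel()
    return P@R
E
python3 - <<'E'
from h import *
a=ray("top",(147,232),.012);b=ray("top",(378,280),.012);print(a,b)
d=a-b;print("yaw far channel",-np.arctan2(d[0],d[1]))
a=ray("top",(127,311),.012);b=ray("top",(364,357),.012);print(a,b)
d=a-b;print("yaw near channel",-np.arctan2(d[0],d[1]))
p,D=env.grab_frame("top")
P=pts("top",np.ones((480,640),bool),D).reshape(-1,3)
r=(abs(P[:,0]-.412)<.03)&(abs(P[:,1]+.195)<.03)&(P[:,2]>.025)
g=P[r];print(len(g),np.median(g,0),g.min(0),g.max(0))
# tread block: darker
pp=p.reshape(-1,3)[D.reshape(-1)>0] if len(P)!=480*640 else p.reshape(-1,3)
k=r&(pp.max(1)<60);g=P[k];print(len(g),g.mean(0),g.min(0),g.max(0))
r=(P[:,2]>.125)&(P[:,2]<.15)&(abs(P[:,0]-.445)<.11)&(abs(P[:,1]+.045)<.04)
g=P[r];print("rail",len(g),g.mean(0),g.min(0),g.max(0),np.polyfit(g[:,0],g[:,1],1))
for yaw in(1.37,-1.77):
    print(env.inverse_kinematics([.412,-.195,.12],[np.pi,0,yaw]),env.inverse_kinematics([.48,.1,.14],[np.pi,0,yaw]))
E
```

```text
[0.63460368 0.38247708 0.012     ] [ 0.51673213 -0.1483956   0.012     ]
yaw far channel -0.2184891473047514
[0.45438027 0.41987414 0.012     ] [ 0.34735469 -0.11244673  0.012     ]
yaw near channel -0.19840941516659796
265 [ 0.41535722 -0.18838964  0.0387095 ] [ 0.39566642 -0.20831976  0.03077229] [ 0.43239165 -0.16658997  0.04479421]
163 [ 0.41321793 -0.19133768  0.03978055] [ 0.39802691 -0.20601134  0.03209456] [ 0.43038034 -0.17703837  0.04466395]
rail 680 [ 0.44520053 -0.04474383  0.14100692] [ 0.3651511  -0.06764267  0.13261829] [ 0.52556309 -0.02212088  0.14621482] [-0.21785899  0.05224711]
[ 0.73861745  0.35500667 -0.42898106  2.13352403  0.22753318  0.69572715
 -0.04321354] [ 0.49343971  0.53194495 -0.95332879  2.02083709  0.56784746  0.87718874
 -0.97623045]
[ 0.22582872  0.31273339  0.16536791  2.16571931 -0.08177515  0.66876636
 -2.89327073] [ 0.69460496  0.79535676 -1.3210737   2.0120779   0.89251827  1.09442415
  1.89822821]
```

```bash
cat >> h.py <<'E'
psi=-0.208
t=np.array([-np.sin(psi),np.cos(psi),0]); ZU=np.array([0,0,1.])
rail=np.array([.4453,-.0446,.135]); hinge=rail-.03*t; hinge[2]=.045
ORI=[np.pi,0,np.pi/2+psi]
def tread(al,h=hinge,n=0.): # al above level ; n offset normal (up)
    return h-.122*np.cos(al)*t+.122*np.sin(al)*ZU + n*(np.sin(al)*t+np.cos(al)*ZU)
def st(m=""):
    o=env.observe();print(m,round(o["time_s"],2),np.round(o["tool_pos"],4),"F",np.round(o["ft_force"],1),"g",round(o["grip_width"],3));return o
E
python3 - <<'E'
from h import *
print(hinge,tread(-.1))
env.move_gripper(.65,20)
p=tread(-.1)
env.reach(p+[0,0,.11],ORI);st("above")
env.line_to(p+[0,0,.002],vel=.12);st("down")
env.move_gripper(0,25);st("grip")
for c in("scene","top"):
    q,d=env.grab_frame(c);cv2.imwrite(f"pics/{c}1.png",q)
E
```

```text
[ 0.4391049  -0.07395338  0.045     ] [ 0.41403734 -0.19272742  0.03282032]
above 3.21 [ 0.4142 -0.1941  0.143 ] F [ 0.5  0.2 -0.3] g 0.648
down 4.26 [ 0.4145 -0.1929  0.0353] F [ 1.2 -0.1  0.2] g 0.652
grip 4.74 [ 0.4126 -0.1926  0.035 ] F [-4.   0.8  6.4] g 0.39
```

```bash
python3 -c "
import cv2,numpy as np
a=cv2.imread('pics/scene1.png')[100:300,220:480];b=cv2.imread('pics/top1.png')[220:420,260:520]
cv2.imwrite('pics/c1.png',np.vstack([cv2.resize(a,(390,300)),cv2.resize(b,(390,300))]))"
```

```text
(no output)
```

View pics/c1.png

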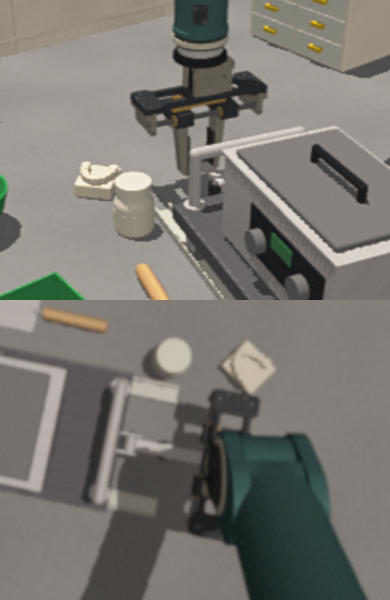

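The tread is gripped: the width reads 36 mm, which matches, and the top view shows the jar and cast clear. Next I lift it along the arc.

```bash
python3 - <<'E'
from h import *
off=np.array([-.0018,.0003,.002])
for al in np.arange(0,.561,.08).tolist():
    env.line_to(tread(al)+off,vel=.06); o=st(f"{al:.2f}")
    if np.linalg.norm(o["ft_force"])>30: break
for c in("scene","top"):
    q,d=env.grab_frame(c);cv2.imwrite(f"pics/{c}2.png",q)
E
python3 -c "
import cv2,numpy as np
a=cv2.imread('pics/scene2.png')[100:300,220:480];b=cv2.imread('pics/top2.png')[220:420,260:520]
cv2.imwrite('pics/c2.png',np.vstack([cv2.resize(a,(390,300)),cv2.resize(b,(390,300))]))"
```

```text
0.00 5.2 [ 0.4125 -0.193   0.0478] F [-1.3  1.8  2.9] g 0.392
0.08 5.52 [ 0.4125 -0.1925  0.0575] F [-0.7  1.6  3.8] g 0.386
0.16 5.83 [ 0.4128 -0.1915  0.0672] F [1.2 2.2 3.1] g 0.389
0.24 6.15 [ 0.4131 -0.1896  0.0766] F [0.  2.2 3.4] g 0.388
0.32 6.47 [ 0.4137 -0.1871  0.0859] F [2.1 0.  3.8] g 0.391
0.40 6.78 [ 0.4144 -0.1838  0.0949] F [1.6 0.1 3.2] g 0.387
0.48 7.1 [ 0.4153 -0.1798  0.1036] F [ 1.9 -1.1  2.6] g 0.386
0.56 7.42 [ 0.4163 -0.175   0.112 ] F [ 2.6 -1.4  2. ] g 0.389
```

View pics/c2.png

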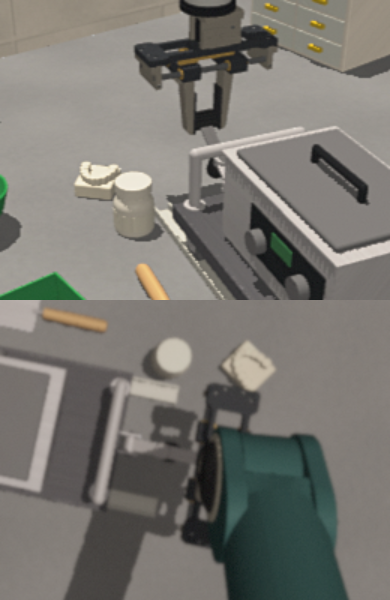

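The view shows the tread still in the jaws and lifted to about 110 mm. I'll nudge it against its upper limit to confirm.

```bash
python3 - <<'E'
from h import *
off=np.array([-.0018,.0003,.002])
for al in(.58,.60,.62):
    env.line_to(tread(al)+off,vel=.03); o=st(f"{al:.2f}")
    if o["ft_force"][2]<-12: break
env.move_gripper(.65);st("open")
o=env.observe()["tool_pos"]
env.line_to(o+[0,0,.09],vel=.15);st()
p=o-.06*t;p[2]=o[2]+.09
for c in("scene","top"):
    q,d=env.grab_frame(c);cv2.imwrite(f"pics/{c}3.png",q)
    print([(np.round(r["at"],4),round(r["confidence"],2)) for r in env.tip_of(c,"pedal_tread")])
E
python3 -c "
import cv2,numpy as np
a=cv2.imread('pics/scene3.png')[100:300,220:480];b=cv2.imread('pics/top3.png')[220:420,260:520]
cv2.imwrite('pics/c3.png',np.vstack([cv2.resize(a,(390,300)),cv2.resize(b,(390,300))]))"
```

```text
0.58 7.77 [ 0.4165 -0.1739  0.1137] F [ 3.9 -2.5 -3.3] g 0.387
0.60 8.02 [ 0.4168 -0.1726  0.1155] F [ 5.2 -3.5 -5.4] g 0.389
0.62 8.27 [ 0.4171 -0.1712  0.1171] F [  6.6  -3.1 -10.2] g 0.391
open 8.8 [ 0.4166 -0.1707  0.1179] F [-0.4 -0.7 -0.1] g 0.649
 9.55 [ 0.416  -0.1706  0.2073] F [0.3 0.6 0.4] g 0.648
[(array([ 0.4141, -0.1744,  0.1115]), 0.69)]
[(array([ 0.4118, -0.1727,  0.1102]), 0.61)]
```

View pics/c3.png

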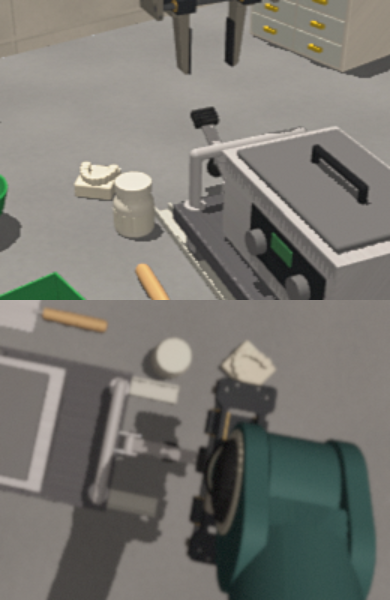

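The pedal is fully up: the tread is at z≈0.110 and the force rose at the limit. Next I push the rail.

```bash
python3 - <<'E'
from h import *
env.move_gripper(0,20)
p=rail-.040*t;p[2]=.21
env.line_to(p,vel=.15)
p[2]=.132;env.line_to(p,vel=.12);st("behind")
p=rail-.021*t;p[2]=.132
env.line_to(p,vel=.04);o=st("near");z=o["ft_force"]
env.line_to(p+.015*t,vel=.02);st("push15")
env.line_to(p+.100*t,vel=.05);o=st("push100");print((o["ft_force"]-z)@t)
q,d=env.grab_frame("scene");cv2.imwrite("pics/scene4.png",q)
for q in("push_rail","pedal_hinge","pedal_tread"):
    print(q,[(np.round(r["at"],4),round(r["confidence"],2)) for r in env.tip_of("scene",q)])
E
```

```text
behind 12.23 [ 0.4375 -0.0839  0.1324] F [ 0.4 -0.3  0.4] g 0.005
near 12.86 [ 0.441  -0.0651  0.132 ] F [-0.9 -0.4  0.2] g 0.002
push15 13.76 [ 0.4442 -0.05    0.132 ] F [ 0.6 -0.5  0.7] g 0.006
push100 15.61 [0.4614 0.0327 0.1319] F [ 1.6 -1.1 -0.2] g 0.003
-0.13463969156848735
push_rail [(array([0.463 , 0.0502, 0.1383]), 0.73)]
pedal_hinge [(array([0.4555, 0.0247, 0.0419]), 0.78)]
pedal_tread []
```

View pics/scene4.png

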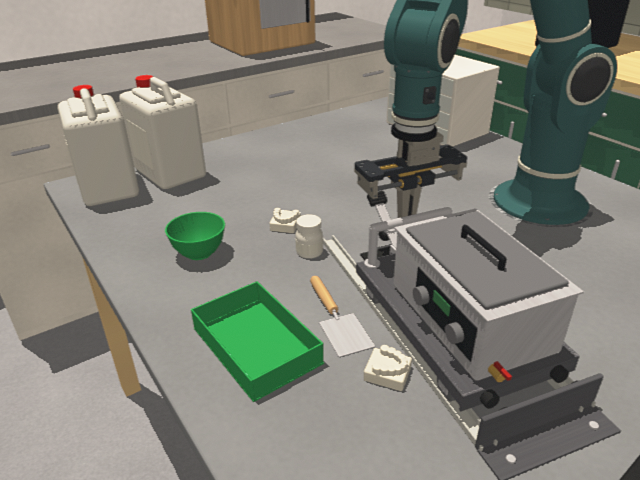

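The trolley has rolled about 97 mm. Its front wheel (490,397) is now close to the end stop (480,415). I'll continue in small slow steps, watching the force.

```bash
python3 - <<'E'
from h import *
p=rail-.021*t;p[2]=.132
s=.100
while s<.185:
    s+=.006
    env.line_to(p+s*t,vel=.03);o=st(f"{s:.3f}");f=-o["ft_force"]@t
    lag=s-(o["tool_pos"]-p)@t
    print("  f",round(f,1),"lag",round(lag,4))
    if f>9: break
E
```

```text
0.106 16.16 [0.4627 0.0393 0.1319] F [ 0.7 -0.8 -0.8] g 0.005
  f 0.6 lag -0.0007
0.112 16.51 [0.4641 0.045  0.132 ] F [-0.1  0.8 -0.5] g 0.004
  f -0.8 lag -0.0006
0.118 16.86 [0.4654 0.0508 0.132 ] F [-0.1 -0.3  0.8] g 0.005
  f 0.3 lag -0.0005
0.124 17.21 [0.4656 0.0521 0.1319] F [ -2.3 -11.6   6.4] g 0.005
  f 11.8 lag 0.0042
```

```bash
python3 - <<'E'
from h import *
env.sleep(.3);st("hold")
q,d=env.grab_frame("scene");cv2.imwrite("pics/scene5.png",cv2.resize(q[180:480,320:640],(800,600)*1 if 0 else (640,600)))
print([(np.round(r["at"],4),round(r["confidence"],2)) for r in env.tip_of("scene","push_rail")])
# back off, up
p=rail-.021*t;p[2]=.132
env.line_to(p+.095*t,vel=.08)
a=p+.095*t;a[2]=.215
env.line_to(a,vel=.15)
b=a-.11*t-0*t
b=rail-.021*t-.0*t;b=a-.20*t;b[2]=.215
env.line_to(b,vel=.2);z=st("clear")
for c in("scene","top"):
    q,d=env.grab_frame(c);cv2.imwrite(f"pics/{c}6.png",q)
    if c=="top":
        P=pts("top",np.ones((480,640),bool),d)
        r=(P[:,2]>.125)&(P[:,2]<.15)&(abs(P[:,0]-.468)<.11)&(abs(P[:,1]-.072)<.04)
        g=P[r];print("rail",len(g),g.mean(0),np.polyfit(g[:,0],g[:,1],1))
    for n in("push_rail","pedal_hinge","pedal_tread"):
        print(c,n,[(np.round(r["at"],4),round(r["confidence"],2)) for r in env.tip_of(c,n)])
E
```

```text
hold 17.51 [0.4656 0.0521 0.1319] F [ -3.2 -11.    5.7] g 0.003
[(array([0.4675, 0.067 , 0.1366]), 0.59), (array([0.4611, 0.0383, 0.0425]), 0.24)]
clear 19.97 [ 0.4194 -0.1668  0.2148] F [ 0.7 -0.7 -0.1] g 0.003
scene push_rail [(array([0.465 , 0.0683, 0.1368]), 0.89), (array([0.6484, 0.2179, 0.005 ]), 0.2)]
scene pedal_hinge [(array([0.4615, 0.0409, 0.0441]), 0.72)]
scene pedal_tread [(array([ 0.4418, -0.0595,  0.1097]), 0.68)]
rail 678 [0.47041939 0.0692421  0.14085351] [-0.21719806  0.17141627]
top push_rail [(array([0.4733, 0.0698, 0.1356]), 0.89), (array([ 7.912e-01,  4.010e-02, -2.000e-04]), 0.5)]
top pedal_hinge [(array([0.4635, 0.0423, 0.0469]), 0.82), (array([0.6344, 0.0565, 0.0025]), 0.65), (array([0.6545, 0.2121, 0.0008]), 0.55), (array([ 7.514e-01, -2.673e-01,  6.000e-04]), 0.26)]
top pedal_tread [(array([ 0.4368, -0.0575,  0.1081]), 0.69)]
```

View pics/scene5.png

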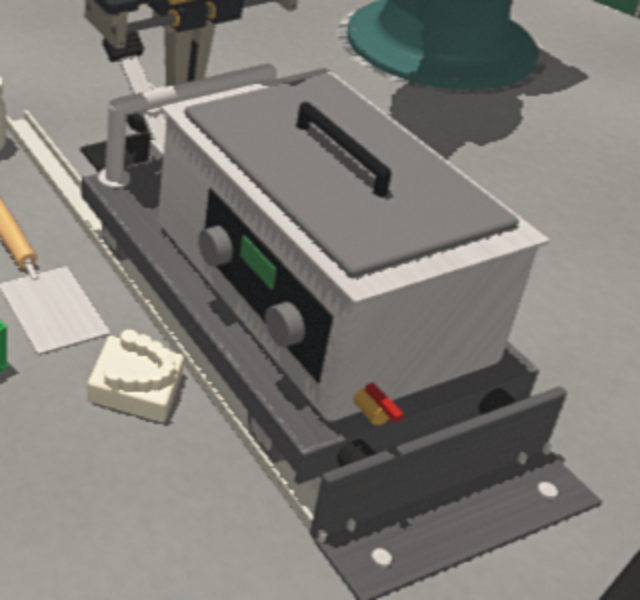

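View pics/top6.png

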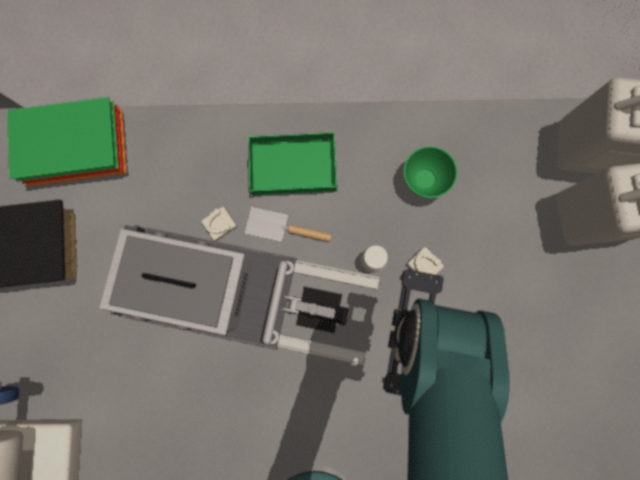

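```bash
python3 - <<'E'
from h import *
for uv in [(302,288),(345,296),(338,331),(296,325),(320,309),(379,281),(363,357)]:
    print(uv,np.round(ray("top",uv,.012),4))
m=cv2.imread("pics/top6.png")[260:380,80:400];cv2.imwrite("pics/c6.png",cv2.resize(m,(800,300),interpolation=cv2.INTER_CUBIC))
m=cv2.imread("pics/scene6.png");cv2.imwrite("pics/c6b.png",cv2.resize(m[150:470,300:640],(680,600),interpolation=cv2.INTER_CUBIC))
E
```

```text
(302, 288) [0.5009 0.024  0.012 ]
(345, 296) [ 0.4817 -0.073   0.012 ]
(338, 331) [ 0.4045 -0.0559  0.012 ]
(296, 325) [0.4187 0.0378 0.012 ]
(320, 309) [ 0.4535 -0.0163  0.012 ]
(379, 281) [ 0.5144 -0.1506  0.012 ]
(363, 357) [ 0.3474 -0.1102  0.012 ]
```

View pics/c6.png

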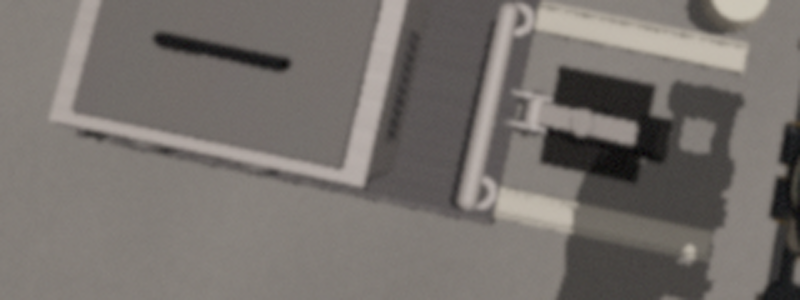

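View pics/c6b.png

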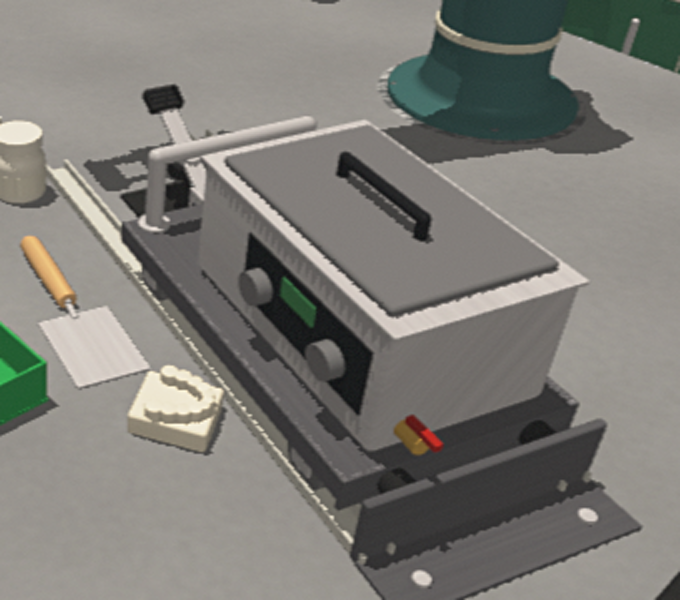

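The pad centre is at about (0.4535, −0.016). The foot comes out at (0.452, −0.013), so the trolley is parked, and the bumpers are hidden against the end-stop plate. Next I press the pedal with the force monitored.

```bash
cat > press.py <<'E'
from h import *
h=np.array([.4702,.0692,.045])-.03*t; h[2]=.045
lat=np.array([np.cos(psi),np.sin(psi),0])*-.0012
def F(n=5):
    f=[]
    for i in range(n):
        f.append(env.observe()["ft_force"]); 
        if i<n-1: env.sleep(.02)
    return np.mean(f,0)
def tip(al,x=0.): return tread(al,h,.007)+lat+.019*ZU+t*(.008*np.sin(max(al,0)))+0*x
E
python3 - <<'E'
from press import *
p=tip(.55);p[2]+=.05
env.line_to(p,vel=.2)
p[2]-=.040;env.line_to(p,vel=.1);b=F();print("bias",b);st("above")
np.save("b.npy",b)
al=.55+.008/.104
env.line_to(tip(.55)+[0,0,.006],vel=.05);print((F(3)-b).round(1))
for al in np.arange(.54,.339,-.04):
    env.line_to(tip(al),vel=.04);f=F(3)-b;print(round(al,3),f.round(1))
    if f[2]>12:break
st()
E
```

```text
bias [-0.27549899  0.12995915 -0.34869073]
above 21.73 [ 0.4435 -0.0543  0.1443] F [-0.2  1.  -1. ] g 0.012
[ 1.3 -0.5  1.3]
0.54 [ 1.  -0.2  2.4]
0.5 [2.3 0.9 2.6]
0.46 [2.3 1.4 2. ]
0.42 [1.9 0.7 2.6]
0.38 [1.6 0.9 1.9]
0.34 [1.1 0.7 1.3]
 23.92 [ 0.4397 -0.0677  0.1111] F [1.1 1.1 0.3] g 0.007
```

```bash
python3 - <<'E'
from press import *
b=np.load("b.npy")
al=.34
while al>-.12:
    al-=.012
    env.line_to(tip(al),vel=.03);f=F(3)-b;z=env.observe()["tool_pos"][2]
    print(round(al,3),f.round(1),"lag z",round((z-tip(al)[2])*1e3,2))
    if f[2]>7.5:break
st()
E
```

```text
0.328 [-0.3  1.8  3.1] lag z -0.08
0.316 [-0.3  2.6  3.2] lag z -0.12
0.304 [-0.4  2.9  3.2] lag z -0.13
0.292 [-0.5  2.8  3. ] lag z -0.14
0.28 [-1.2  2.8  3.3] lag z -0.13
0.268 [-0.5  2.3  2.8] lag z -0.11
0.256 [-1.   2.7  2.9] lag z -0.08
0.244 [-1.   2.1  2.8] lag z -0.09
0.232 [-0.8  3.1  3.6] lag z -0.07
0.22 [-0.6  1.9  2.9] lag z -0.04
0.208 [-0.5  2.4  3. ] lag z -0.06
0.196 [-0.2  2.9  2.9] lag z -0.05
0.184 [0.2 2.4 3.2] lag z -0.05
0.172 [-0.5  2.1  2.5] lag z -0.05
0.16 [0.5 2.2 2.9] lag z -0.05
0.148 [0.5 2.5 3.1] lag z -0.07
0.136 [0.5 1.9 3. ] lag z -0.07
0.124 [0.4 1.6 3.2] lag z -0.06
0.112 [0.7 2.  2.2] lag z -0.07
0.1 [0.9 2.  3.2] lag z -0.09
0.088 [1.  2.1 2.6] lag z -0.08
0.076 [1.4 2.3 2.9] lag z -0.1
0.064 [1.3 1.9 3.3] lag z -0.12
0.052 [0.9 1.8 2.5] lag z -0.11
0.04 [0.7 1.5 2.1] lag z -0.13
0.028 [0.5 1.3 2.3] lag z -0.11
0.016 [0.2 1.  3.8] lag z -0.1
0.004 [0.1 1.2 5.5] lag z 0.08
-0.008 [-0.9  0.7  8.2] lag z 0.32
 32.13 [ 0.4375 -0.0798  0.0703] F [-1.1  1.3  7.6] g 0.008
```

The foot meets the pad at about al≈0.015, and the force is now rising. I'll finish with 0.5 mm steps.

```bash
python3 - <<'E'
from press import *
b=np.load("b.npy")
al=-.008
while al>-.06:
    al-=.004
    env.line_to(tip(al),vel=.01);f=F(4)-b;z=env.observe()["tool_pos"][2]
    print(round(al,3),f.round(1),"lag z",round((z-tip(al)[2])*1e3,2))
    if f[2]>12.6:break
env.sleep(.3);print((F(5)-b).round(1));st()
E
```

```text
-0.012 [-1.9  0.6 11.9] lag z 0.53
-0.016 [-2.   0.1 14. ] lag z 0.68
[-2.3  0.4 14.2]
 33.1 [ 0.4375 -0.08    0.0697] F [-2.3  0.4 14.3] g 0.004
```

```bash
python3 - <<'E'
from press import *
b=np.load("b.npy")
env.line_to(tip(-.018),vel=.01);print((F(5)-b).round(1));st()
p=env.observe()["tool_pos"]
env.line_to(tip(-.018)+[0,0,.012],vel=.04);print((F(3)-b).round(1))
q=tip(-.018)+[0,0,.16];env.line_to(q,vel=.15)
env.line_to(q-.14*t,vel=.2);st()
for c in("scene","top"):
    im,d=env.grab_frame(c);cv2.imwrite(f"pics/{c}7.png",im)
    for n in("push_rail","pedal_hinge","pedal_tread","stop_foot","jar","cast_a"):
        print(c,n,[(np.round(r["at"],4),round(r["confidence"],2)) for r in env.tip_of(c,n)][:2])
    if c=="top":
        P=pts("top",np.ones((480,640),bool),d)
        r=(P[:,2]>.125)&(P[:,2]<.15)&(abs(P[:,0]-.468)<.11)&(abs(P[:,1]-.072)<.04)
        g=P[r];print("rail",len(g),g.mean(0))
        g=tread(-.01,h);r=(abs(P[:,0]-g[0])<.01)&(abs(P[:,1]-g[1])<.008);print("tread top z",np.median(P[r],0),"expected",g[2]+.007)
E
```

```text
[-3.3  0.3 15. ]
 33.42 [ 0.4375 -0.08    0.0696] F [-3.7  0.5 14.6] g 0.01
[-0.2 -0.3  0.3]
 35.88 [ 0.4089 -0.2152  0.2285] F [-0.4  0.4  1.1] g 0.005
scene push_rail [(array([0.4655, 0.0675, 0.1381]), 0.66)]
scene pedal_hinge [(array([0.4628, 0.0403, 0.0439]), 0.68)]
scene pedal_tread [(array([ 0.4384, -0.082 ,  0.0434]), 0.94), (array([ 0.5498, -0.2563,  0.0014]), 0.56)]
scene stop_foot [(array([ 0.4518, -0.0171,  0.0214]), 0.7)]
scene jar [(array([ 0.564 , -0.1396, -0.0045]), 0.58)]
scene cast_a [(array([ 0.5494, -0.2573, -0.0033]), 0.76), (array([6.483e-01, 2.166e-01, 6.000e-04]), 0.66)]
top push_rail [(array([0.4704, 0.0669, 0.137 ]), 0.96)]
top pedal_hinge [(array([0.4638, 0.0389, 0.0444]), 0.77)]
top pedal_tread [(array([ 0.4336, -0.0829,  0.0422]), 0.67), (array([0.4603, 0.0386, 0.0476]), 0.4)]
top stop_foot [(array([ 0.451 , -0.0141,  0.0168]), 0.48)]
top jar [(array([ 0.5621, -0.1354,  0.0022]), 0.72), (array([ 7.907e-01,  4.090e-02, -6.000e-04]), 0.23)]
top cast_a [(array([ 0.5468, -0.2554, -0.0029]), 0.93), (array([0.6501, 0.2169, 0.0035]), 0.93)]
rail 677 [0.46957032 0.06566175 0.14088071]
tread top z [ 0.43838509 -0.07957928  0.05015112] expected 0.05078002033323167
```

View pics/scene7.png

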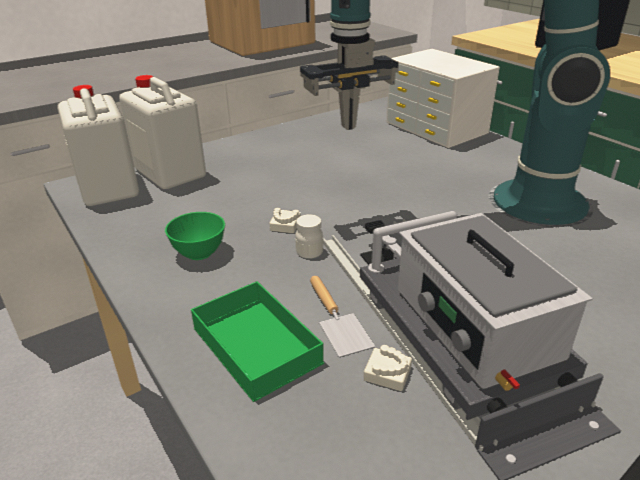

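View pics/top7.png

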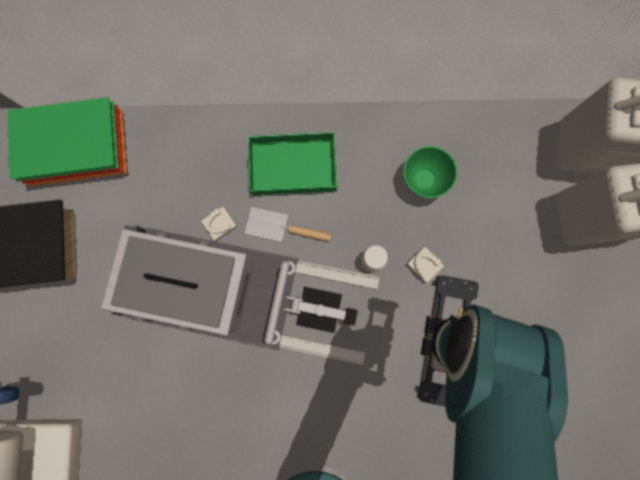

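The top-view depth suggests the rail is about 3.6 mm further back than before pressing. I'll check that against the saved pictures before deciding, which costs no robot time.

```bash
python3 - <<'E'
import cv2,numpy as np
for c,roi in(("scene",(220,375,395,590)),("top",(232,330,105,245))):
    a=cv2.imread(f"pics/{c}6.png",0).astype(np.float32);b=cv2.imread(f"pics/{c}7.png",0).astype(np.float32)
    y0,y1,x0,x1=roi
    w=cv2.createHanningWindow((x1-x0,y1-y0),cv2.CV_32F)
    print(c,cv2.phaseCorrelate(a[y0:y1,x0:x1],b[y0:y1,x0:x1],w))
    if c=="top": print("static",cv2.phaseCorrelate(a[120:200,240:345],b[120:200,240:345]))
from h import *
i=env.camera_info("top");T=lambda p:cv2.projectPoints(np.array([p]),i["rvec"],i["tvec"],np.array([[i["fx"],0,i["cx"]],[0,i["fy"],i["cy"]],[0,0,1]]),None)[0].ravel()
p=np.array([.5,.2,.18]);print("px per mm",(T(p+.001*t)-T(p)))
E
```

```text
scene ((-1.4794920712135564, -1.3620914185323727), 0.7230965089797974)
top ((1.8020050272262012, 0.4391529894929249), 1.0982672935061986)
static ((-0.000919690553459418, -0.02771523223811556), 0.9613767544428508)
px per mm [-0.51376812 -0.10315298]
```

Both views confirm the trolley crept back about 3.5 mm while I pressed. To mend it I'll pinch the tread and lift the foot clear, then ease the trolley forward against the stop. I'll keep a light forward preload while pressing down again.

```bash
cat > mend.py <<'E'
from press import *
h1=h-.0035*t; L=lat*1.3
def g(al,s=0.): return tread(al,h1)+L+s*t
E
python3 - <<'E'
from mend import *
env.move_gripper(.6,40)
p=g(-.01)
env.line_to(p+[0,0,.06],vel=.25)
env.line_to(p+[0,0,.002],vel=.12)
b=F(3);np.save("b2.npy",b);st("down")
env.move_gripper(0,40);o=st("grip")
U=np.array([0,0,.002])
env.line_to(g(.12)+U,vel=.06);st("up1")
env.line_to(g(.25)+U,vel=.06);st("up2")
s=0
while s<.0105:
    s+=.0025
    env.line_to(g(.25,s)+U,vel=.025);f=F(3)-b;q=env.observe()["tool_pos"];print(round(s,4),f.round(1),"fwd",round(-(f@t),1),"moved",round((q-g(.25)-U)@t,4))
    if -(f@t)>8:break
st()
E
```

```text
down 39.06 [ 0.4372 -0.083   0.0465] F [0.4 0.  1. ] g 0.601
grip 39.48 [ 0.4366 -0.0827  0.0463] F [-1.2 -0.6  7.4] g 0.385
up1 39.9 [ 0.4368 -0.0815  0.0623] F [-0.7  2.1  2.4] g 0.388
up2 40.32 [ 0.4375 -0.0787  0.0779] F [0.  2.3 2.3] g 0.391
0.0025 [-1.9 -2.1  3.4] fwd 2.4 moved 0.002
0.005 [-2.1 -5.2  4.3] fwd 5.5 moved 0.0036
0.0075 [ -3.4 -12.    6.2] fwd 12.4 moved 0.0037
 41.17 [ 0.4382 -0.0753  0.0773] F [ -3.3 -12.    5.6] g 0.388
```

The trolley met the stop after 3.6 mm, which agrees with the picture. Now I press down, keeping the forward preload.

```bash
python3 - <<'E'
from mend import *
b=np.load("b2.npy");U=np.array([0,0,.002]);s=.006
for al in(.14,.035): env.line_to(g(al,s)+U,vel=.06);print(al,(F(2)-b).round(1))
dl=.006
while al>-.06:
    al-=dl
    env.line_to(g(al,s)+U,vel=.012);f=F(3)-b;print(round(al,3),f.round(1),"z",round(env.observe()["tool_pos"][2],4))
    if f[2]>14.2:break
    dl=.003 if f[2]>11.5 else .006
    if env.observe()["time_s"]>49:break
st()
E
```

```text
0.14 [-0.1 -6.7 -2.7]
0.035 [ 0.3 -6.4 -4.9]
0.029 [-1.5 -5.8  1.2] z 0.0503
0.023 [-2.1 -4.9  5.2] z 0.0499
0.017 [-2.9 -5.   7.3] z 0.0494
0.011 [-3.3 -5.1  9.4] z 0.0488
0.005 [-3.9 -5.2 11.9] z 0.0482
0.002 [-4.1 -4.9 13.1] z 0.0479
-0.001 [-4.7 -4.9 14.3] z 0.0476
 43.93 [ 0.4376 -0.0781  0.0476] F [-4.2 -5.4 14.7] g 0.381
```

The forward preload held. The tread height reads about 1.5 mm higher than after the first press, so the pads may have slipped. I'll open and check the bite with a straight press from above.

```bash
python3 - <<'E'
from mend import *
env.move_gripper(.6);st("open")
c=tread(0.,h)+lat
p=c.copy();p[2]=.110;q=env.observe()["tool_pos"]
env.line_to(np.array([q[0],q[1],.110]),vel=.2)
env.move_gripper(0,20)
z=.0745;p[2]=z;env.line_to(p,vel=.12);b=F(3);st("above")
dz=.0006
while z>.066:
    z-=dz;p[2]=z
    env.line_to(p,vel=.015);f=F(2)-b;print(round(z,4),f.round(1),round(env.observe()["tool_pos"][2],4))
    if f[2]>14.2 or env.observe()["time_s"]>51:break
    dz=.0003 if f[2]>7 else .0006
st()
E
```

```text
open 44.41 [ 0.4378 -0.0765  0.0467] F [-0.1 -0.9 -0.5] g 0.595
above 46.24 [ 0.4378 -0.0791  0.0747] F [ 0.7  0.5 -0.4] g 0.004
0.0739 [-0.1 -0.9 -0.2] 0.0744
0.0733 [-0.7 -0.8 -0. ] 0.0734
0.0727 [-0.  -0.4 -0.5] 0.0726
0.0721 [-0.3 -0.4 -0.5] 0.0721
0.0715 [-0.3 -1.   1.2] 0.0715
0.0709 [-0.5 -0.5  0.8] 0.0709
0.0703 [-1.3  0.1  4.6] 0.0706
0.0697 [-3.2 -1.   9.6] 0.0703
0.0694 [-3.8 -0.4 11.5] 0.0701
0.0691 [-4.  -0.5 13.7] 0.0699
0.0688 [-4.7 -0.7 13.8] 0.0697
0.0685 [-5.1 -0.4 15.4] 0.0695
 49.44 [ 0.4377 -0.0796  0.0695] F [-4.5  0.3 15.1] g 0.008
```

```bash
python3 - <<'E'
from mend import *
q=env.observe()["tool_pos"]
env.line_to(q+[0,0,.06],vel=.1);st("up")
im,d=env.grab_frame("top");cv2.imwrite("pics/top8.png",im)
P=pts("top",np.ones((480,640),bool),d)
r=(P[:,2]>.125)&(P[:,2]<.15)&(abs(P[:,0]-.468)<.11)&(abs(P[:,1]-.072)<.04)
g=P[r];print("rail",len(g),g.mean(0))
a=cv2.imread("pics/top6.png",0).astype(np.float32)[232:330,105:245];b=cv2.cvtColor(im,cv2.COLOR_BGR2GRAY).astype(np.float32)[232:330,105:245]
print(cv2.phaseCorrelate(a,b,cv2.createHanningWindow((140,98),cv2.CV_32F)))
im,d=env.grab_frame("scene");cv2.imwrite("pics/scene8.png",im)
print([(np.round(r["at"],4),round(r["confidence"],2)) for r in env.tip_of("scene","pedal_tread")])
st()
E
```

```text
up 50.2 [ 0.4373 -0.0797  0.1291] F [ 0.6  0.2 -0.3] g 0.003
rail 673 [0.47003079 0.06901842 0.14089365]
((0.1689480690452143, 0.06893943734365848), 1.1055168716112773)
[(array([ 0.4367, -0.0772,  0.0423]), 0.7)]
 50.35 [ 0.4372 -0.0795  0.1288] F [-0.   0.4 -0.9] g 0.007
```

View pics/scene8.png

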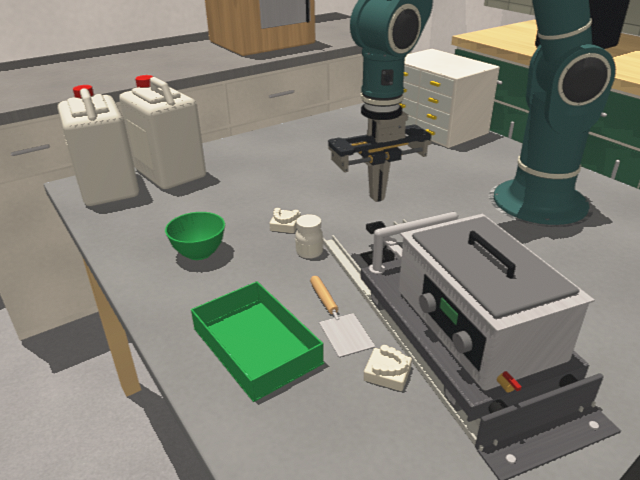

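The trolley is within 0.3 mm of its place at the stop, the pedal is down at (375,228), the tool is clear above it and nothing else has moved. I'm handing the job in.

```bash
python3 - <<'E'
from cell import env
env.finish_job();print(env.observe()["time_s"])
E
```

```text
the job is handed in; nothing more can be done
the job is handed in; nothing more can be done
```

The trolley is parked against the end stop with the stop pedal pressed down on the pad, and I handed the job in at about 50.4 s of the 56 s allowed.

- **Main sequence:** I lifted the pedal right up to its limit by pinching the tread. I then pushed the trolley by its rail, slowly, until the force rose to about 12 N at the end stop, and pressed the pedal until it read 15.0 N.
- **What went wrong:** That first press let the trolley creep back about 3.5 mm, most likely while the tool was lowering the raised pedal. Both cameras showed it.
- **How I mended it:** I lifted the foot clear, to about halfway up rather than fully, and eased the trolley 3.6 mm forward by the tread until it met the stop. I pressed down again with a light forward preload, then finished with a straight press from above, which read 15.4 N.
- **Last checks:** The trolley stands within about 0.3 mm of where it was against the stop, and the foot is over the pad. The tread height matches the first 15 N press. The last pictures show the other things unmoved and the tool clear of everything.
- **Not confirmed:** I read the forces just after each small step, so brief peaks during the moves were not seen. The foot's bite after release was not measured directly. During the pinched press the tread height and force disagreed by about 1.5 mm, which is why I repeated it from above.

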